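Face the tin to the scanner and hold a gaping spring clip over its card

ROBOT

A 6-joint arm with a two-finger parallel gripper is mounted at the origin on the work surface. World frame = base frame: x ahead of the robot, y to its left, z up, the work surface at z = 0. Lengths are in m, angles in degrees, forces in N, time in s.
With the tool pointing down it reaches from about 0.3 to 0.75 m from the base axis. Payload 8.5 kg.
Tool frame: the origin (TCP) lies at the very end of the fingers, on their centre line; the grasp point (between the pads) lies 19 mm behind it (env.pinch_z is the distance from the TCP to the grasp point, in m); z points along the fingers, y is the line along which they close (so a half turn about z gives the same grasp; the last joint's range is limited). The gripper opens to 85 mm and grips with 20 to 120 N. Pads are 22 mm wide; open, the fingers measure 114 mm over their backs; the gripper's body (76 mm by 85 mm) begins 54 mm behind the grasp point. The pads swing forward as they close: fully open they stand 13 mm farther back than shut.
Start: joints at [59.284, 21.807, 74.336, -0, 83.858, -12.336], TCP at [0.173, 0.522, 0.231] pointing down, gripper open.
Joint ranges: [-178.18, 178.18], [-50.72, 133.34], [12.68, 142.11], [-81.47, 261.47], [9.98, 163.14], [-165.26, 165.26]. Speed limits (degrees/s): [136.94, 136.94, 180, 180, 180, 180].

INTERFACE

Orientations are given as a 3x3 rotation matrix whose columns are the frame's x, y, z axes.
In Python, from rig import env, viewer gives the robot as it stands.
- The arm moves only by the tool drive_tool, never from a script. Its argument "series" is a list of rows, each a list of 3 entries, a list of its own where there are three numbers: the shift along the tool's x, y, z in m, then the turn about the tool's z in degrees, then the finger opening in m, from 0 to 0.0854. A call has 1 to 20 rows; each row is the pose to reach, as a shift and turn from the pose commanded when the call began, along the tool's axes at that moment; what a row does not reach only later rows make up. A row lasts 1/10 s, in which the tool goes at most 50 mm and 8.59 degrees, less where a joint would pass 70% of its speed; a pose out of reach is approached as far as the arm can. A call with a gripper value outside its range is refused whole. The fingers move at their own pace and stop on an object; "newtons" is the grip in N (left out, the last holds). Time passes only in rows, so rows that repeat a pose let the fingers close. It gives the time, the measured TCP pose, the force, the opening and the grip force at its end, in the units of the state.
- env.observe(): the state, without advancing time (a new reading comes with each control period).
- viewer.get_image(name): name is "scene" or "top" or "wrist"; returns a dict with "img" (420x560x3 uint8, red, green, blue), "depth" (420x560 float32, m along the optical axis (not along the pixel's ray), 0 where there is no reading), "camera_matrix" (3x3 intrinsics, pixels), "rvec" (rotation vector, rad) and "tvec" (3), from world to camera coordinates, as OpenCV has them. Camera axes: x right, y down, z forward; pixel columns grow to the right and rows downward; lengths in m; the calibration is good to about 2 mm. The wrist camera is an equidistant fisheye: a pixel r from the principal point sees the ray r / f radians off the axis. A picture is of the moment at which its call begins.
- env.close_job(): hands the job in; it is judged then, once.
The state is a dict: "time_s": time; "q": joint angles; "qvel": joint speeds; "joint_efforts": joint torques, N m; "position": TCP position; "tool_rot": TCP orientation; "ft_force": force on the tool from outside, world axes, zero at the start; "wrist_torque": the same for the moment, N m; "grip_width": finger opening in m; "gripper_force": force on a finger pad.
Only numpy, scipy, OpenCV 4.12 (cv2) and the standard library are available. Lean on these libraries where they do the work, as an engineer would, in place of code of your own. Each camera call takes 0.05 s, during which the arm holds its last target. There are 200 camera calls.

TASK

Turn the blue tin on the spot by the card on its lid until its orange mark squarely faces the scanner's window, and let go. Then squeeze the spring clip's tails so its jaws open, lift it off the rack and lower it over the middle of the card's top edge, jaws hanging about 15 mm down either side without touching card or tin. Finish holding it there, still squeezed wide open around the edge; leave the other goods alone.

Things in the scene. Friction and masses are not known exactly. Their poses are not given: they have to be found in the camera images.
- tin: Loose blue tin, 64 mm across, 60 mm high, 0.3 to 0.6 kg. Origin: centre of its underside. A stiff white card is fixed upright across its lid: 8 mm thick (along the tin's x), 60 mm wide (y), from z = 60 to 120 mm; pinch it by its faces to turn the tin. The orange mark (patch on the side, stripe on the lid) is on the tin's +x side. It may shift at most 40 mm in all.
- scanner: Fixed grey scanner block, 60 x 90 mm, 92 mm high. Origin: centre of its underside. The dark window with a red line is on its -x face and the tin stands in front of it, 120 to 160 mm from the origin.
- window (a point): Centre of the scanner's window, 27 mm in front of the scanner's origin (its -x), 52 mm up. The tin's +x axis must point (horizontally) at this point.
- rack: Fixed clip rack: an upright aluminium plate 6 mm thick (along its x), 90 mm long (along its y), top edge at z = 70 mm, on a foot 80 x 110 x 10 mm. Origin: centre of the foot's underside. The clip starts pinched on the plate's top edge.
- clip: Red lever of the loose 65 g clip, 24 mm wide; origin at mid-width on the hinge axis (y). Jaw 36 mm down (-z); tail 50 mm up, leaning 0.3 rad to +x; the yellow lever mirrors it on -x. Parked: jaws round the rack plate, hinge at z = 76 mm, tails up, 50 mm apart outside at the top. Fully squeezed: tails parallel, about 20 mm outside; this frame then leans 0.3 rad from the clip's middle plane.
- clip_lever (a joint): Hinge angle between the clip's two levers, rad: 0 as parked on the 6 mm plate, -0.15 jaws shut, 0.60 fully open (stop; jaw tips then about 27 mm apart inside). A spring shuts it; squeezing the tails 35 mm above the hinge takes about 5 N at 0 and 11 N at 0.60. It counts as gaping above 0.35.
- tip_red (a point): Inner lower end of the red jaw, mid-width: (3, 0, -36) mm in the frame of clip.
- tip_yellow (a point): Inner lower end of the yellow jaw, mid-width; 6 mm from tip_red as parked. The point midway between the two tips lies in the clip's middle plane.
- tape: Bystander: loose roll core, 90 mm across, 30 mm high. Leave alone. Origin: centre of underside.
- spare_tin: Bystander: loose green tin 68 mm across, 85 mm high. Leave alone. Origin: centre of underside.
- carton: Bystander: loose small carton 100 x 70 x 55 mm. Leave alone. Origin: centre of underside.
Things that resemble listed ones, but are neither listed nor needed, are in the scene too. What is shaped like the clip but pink is not meant.

How it is judged:
By the outcome, as a careful person would: the job done as asked, in the order asked, and still so for the second after the job is handed in, while the arm keeps its last pose, push and grip.
It also fails if it takes over 51 s, if anything falls off the work surface, if the arm or the gripper's body presses on something with over 40 N, if the wrist force passes 120 N, or if a joint passes its speed limit or range.

## Working session

There is one attempt and no reset: what is moved stays moved. The work goes in short steps, Python scripts to look and compute and a tool call to move; the robot and the scene stay as the last step left them, time stands still between calls to the robot, and variables do not carry over. Pictures are saved under pics/ and viewed, at most 10 in all, crops included, and the job is handed in when it is done.

Besides the shell and the picture viewer there is one more tool, called after "Request:" by a JSON object that holds its "api" and its "payload", one argument or row to a line. drive_tool: Moves the arm, as the interface text tells. Its arguments: {"type":"object","properties":{"series":{"type":"array"},"newtons":{"type":"number"}},"required":["series"]}

```bash
mkdir -p pics; cat > h.py <<'E'
import numpy as np, cv2
from rig import env, viewer
def cam(n):
    d=viewer.get_image(n); R=cv2.Rodrigues(np.array(d['rvec'],float))[0]; d['R']=R; d['t']=np.array(d['tvec'],float).ravel(); d['K']=np.array(d['camera_matrix']); return d
def cloud(d):  # world points per pixel (pinhole)
    K=d['K']; h,w=d['depth'].shape; u,v=np.meshgrid(np.arange(w),np.arange(h)); z=d['depth']
    P=np.stack([(u-K[0,2])/K[0,0]*z,(v-K[1,2])/K[1,1]*z,z],-1)
    return (P-d['t'])@d['R']
def save(n,img,s=1): cv2.imwrite('pics/'+n+'.png',cv2.resize(img[...,::-1],None,fx=s,fy=s,interpolation=cv2.INTER_CUBIC))
E
python3 - <<'E'
from h import *
a=cam('scene');b=cam('top')
save('scene',a['img'],1.4);save('top',b['img'],1.4)
for d in(a,b): print(d['K'].round(1).tolist(),(-d['R'].T@d['t']).round(3),(d['depth']>0).mean())
o=env.observe();print(o['position'],np.round(o['tool_rot'],3).tolist(),o['grip_width'],env.pinch_z)
E
```

```text
[[401.5, 0.0, 280.9], [0.0, 401.5, 218.9], [0.0, 0.0, 1.0]] [1.038 0.478 0.628] 0.9959863945578231
[[486.4, 0.0, 276.6], [0.0, 486.4, 210.4], [0.0, 0.0, 1.0]] [ 0.446 -0.087  1.12 ] 0.9960374149659864
[0.17328731 0.52169564 0.23077354] [[-0.949, 0.315, -0.001], [0.315, 0.949, -0.001], [0.0, -0.001, -1.0]] 0.08579624867242386 0.0187
```

View pics/scene.png

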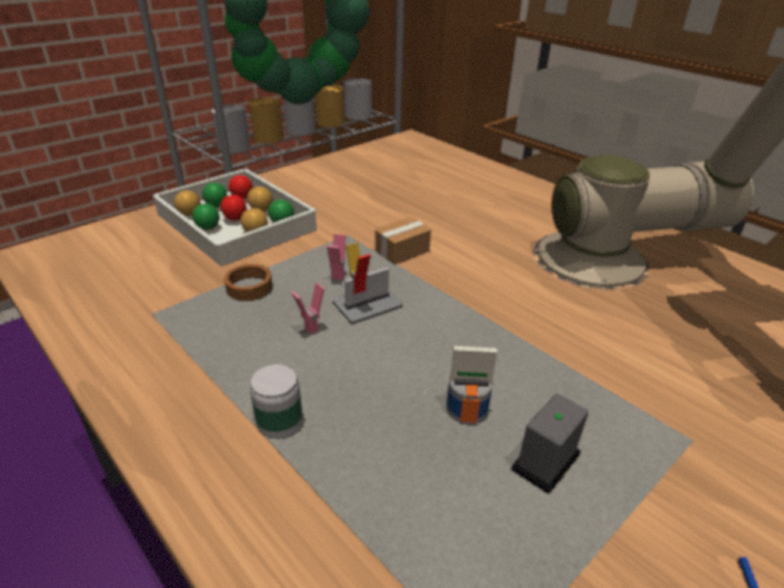

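View pics/top.png

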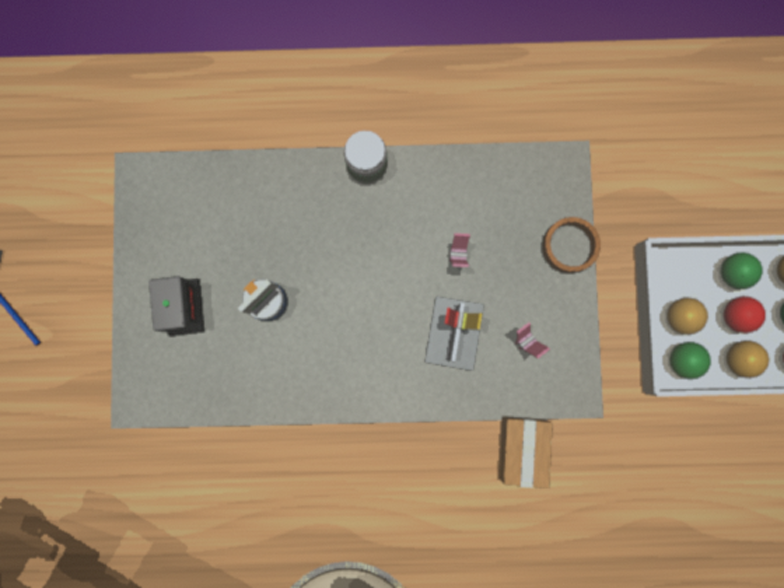

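The top view (shown at 1.4x) has the scanner at (178,305) with its red line facing right at about (193,305). The blue tin with card is at (263,300), its orange mark pointing up-left at (251,288). The rack with the red and yellow clip is at (458,330); the pink decoys are at (460,250) and (531,340).

```bash
cat > m.py <<'E'
from h import *
def box(n,M):
    c,s,a=cv2.minAreaRect((M[:,:2]*1000).astype(np.float32)); print(n,len(M),'c',np.round(c,1),'s',np.round(s,1),'ang',round(a,1),'zmed',np.median(M[:,2]).round(4))
def ax(n,M):
    m=M.mean(0); w,V=np.linalg.eigh(np.cov((M-m)[:,:2].T)); v=V[:,1]; print(n,len(M),'mean',m.round(4),'dir',np.degrees(np.arctan2(v[1],v[0])).round(1),'sd',np.sqrt(w).round(4))
for n in('top','scene'):
    d=cam(n);P=cloud(d);I=d['img'];hsv=cv2.cvtColor(I,cv2.COLOR_RGB2HSV).astype(int);H,S,V=hsv[...,0],hsv[...,1],hsv[...,2]
    X,Y,Z=P[...,0],P[...,1],P[...,2]
    def near(x,y,r): return (np.hypot(X-x,Y-y)<r)
    print(n)
    if n=='top':
        g=lambda u,v: P[int(v/1.4),int(u/1.4)].round(3)
        for k,p in dict(scan=(167,303),tin=(275,310),rack=(458,330),red=(451,318),yel=(473,321)).items(): print(k,g(*p))
        T=g(275,310);Rk=g(458,330);Sc=g(167,303);np.save('c.npy',[T,Rk,Sc])
    else: T,Rk,Sc=np.load('c.npy')
    m=near(T[0],T[1],.06)&(Z>.08)&(Z<.13); box('card',P[m]); ax('cardtop',P[m&(Z>.112)])
    ax('lidface',P[near(T[0],T[1],.05)&(Z>.055)&(Z<.066)])
    ax('orange',P[near(T[0],T[1],.06)&(H<16)&(S>150)&(V>100)])
    m=near(Sc[0],Sc[1],.09)&(Z>.088)&(Z<.097); box('scan',P[m])
    ax('redline',P[near(Sc[0],Sc[1],.09)&((H<6)|(H>174))&(S>120)])
    m=near(Rk[0],Rk[1],.08); box('foot',P[near(Rk[0],Rk[1],.075)&(Z>.006)&(Z<.0135)])
    ax('plate',P[m&(Z>.064)&(Z<.074)&(S<60)])
    for k,c in(('red',((H<5)|(H>176))&(S>200)),('yel',(H>20)&(H<32)&(S>150))):
        Q=P[m&c&(Z>.08)]; ax(k,Q); ax(k+'top',Q[Q[:,2]>Q[:,2].max()-.008]); print(Q[:,2].max())
E
python3 m.py
```

```text
top
scan [0.535 0.258 0.094]
tin [0.523 0.101 0.061]
rack [ 0.485 -0.183  0.073]
red [ 0.501 -0.17   0.109]
yel [ 0.496 -0.201  0.106]
card 217 c [539.8 120.4] s [ 8.1 60.1] ang 43.8 zmed 0.1165
cardtop 125 mean [0.5398 0.1202 0.1193] dir 134.1 sd [0.0025 0.0176]
lidface 320 mean [0.534  0.1132 0.061 ] dir 179.4 sd [0.015 0.016]
orange 0 mean [nan nan nan] dir nan sd [nan nan]
scan 848 c [534.3 259.9] s [79.7 50.7] ang 5.5 zmed 0.0921
redline 21 mean [0.5372 0.2333 0.0519] dir -175.7 sd [0.0008 0.0139]
foot 1136 c [ 482.7 -186.5] s [122.2 138.3] ang 52.4 zmed 0.0101
plate 88 mean [ 0.4728 -0.1804  0.07  ] dir 168.6 sd [0.0021 0.0266]
red 0 mean [nan nan nan] dir nan sd [nan nan]m.py:5: RuntimeWarning: Mean of empty slice.
  m=M.mean(0); w,V=np.linalg.eigh(np.cov((M-m)[:,:2].T)); v=V[:,1]; print(n,len(M),'mean',m.round(4),'dir',np.degrees(np.arctan2(v[1],v[0])).round(1),'sd',np.sqrt(w).round(4))
  ret = um.true_divide(
  avg = a.mean(axis, **keepdims_kw)
m.py:5: RuntimeWarning: Degrees of freedom <= 0 for slice
  m=M.mean(0); w,V=np.linalg.eigh(np.cov((M-m)[:,:2].T)); v=V[:,1]; print(n,len(M),'mean',m.round(4),'dir',np.degrees(np.arctan2(v[1],v[0])).round(1),'sd',np.sqrt(w).round(4))
  c *= np.true_divide(1, fact)
  c *= np.true_divide(1, fact)
Traceback (most recent call last):
  File "m.py", line 24, in <module>
    Q=P[m&c&(Z>.08)]; ax(k,Q); ax(k+'top',Q[Q[:,2]>Q[:,2].max()-.008]); print(Q[:,2].max())
                                                   ~~~~~~~~~~^^
ValueError: zero-size array to reduction operation maximum which has no identity
```

```bash
sed -i "s/(S>200)/(S>170)\&(V>60)/; s/Q=P\[m&c&(Z>.08)\];/Q=P[m\&c\&(Z>.08)]\n        print(k,len(Q))\n        if len(Q)<5: continue\n        /; s/(S>120)/(S>90)/;s/(H<16)&(S>150)&(V>100)/(H<20)\&(S>110)/" m.py; sed -i "s/^def ax(n,M):/def ax(n,M):\n    if len(M)<3: return print(n,len(M))/" m.py
sed -i "s/Z>.112)\])/Z>.112)]); print(hsv[m\&(Z>.1)][:0]); print('hsv red',hsv[227,322],hsv[229,338],'or',hsv[205,179]) if n=='top' else 0/" m.py; python3 m.py 2>&1
```

```text
File "m.py", line 28
    ax(k,Q); ax(k+'top',Q[Q[:,2]>Q[:,2].max()-.008]); print(Q[:,2].max())
IndentationError: unexpected indent
```

```bash
sed -i "s/^ *ax(k,Q);/        ax(k,Q);/" m.py; python3 m.py 2>&1
```

```text
top
scan [0.535 0.259 0.094]
tin [0.523 0.101 0.058]
rack [ 0.485 -0.183  0.071]
red [ 0.501 -0.17   0.107]
yel [ 0.496 -0.201  0.107]
card 218 c [539.9 120.4] s [ 9.4 60.1] ang 42.4 zmed 0.1166
cardtop 128 mean [0.5401 0.1198 0.1194] dir 134.2 sd [0.0025 0.0177]
[]
hsv red [  3 128 106] [ 22 127 114] or [ 17 155 187]
lidface 317 mean [0.534  0.1129 0.0609] dir 165.6 sd [0.0149 0.0159]
orange 41 mean [0.5587 0.1379 0.0616] dir 111.5 sd [0.0041 0.0042]
scan 850 c [534.5 259.9] s [80.  50.7] ang 5.8 zmed 0.0922
redline 49 mean [0.5371 0.2334 0.0518] dir -173.6 sd [0.0007 0.0141]
foot 1129 c [ 481.2 -181.9] s [122.5 131.9] ang 46.4 zmed 0.01
plate 88 mean [ 0.4731 -0.1805  0.0698] dir 168.6 sd [0.0019 0.0269]
red 0
yel 5
yel 5 mean [ 0.4958 -0.2084  0.1274] dir 170.2 sd [0.0004 0.007 ]
yeltop 5 mean [ 0.4958 -0.2084  0.1274] dir 170.2 sd [0.0004 0.007 ]
0.13164461917197076
scene
card 539 c [542.2 120. ] s [11.4 60.5] ang 43.2 zmed 0.1033
cardtop 162 mean [0.5421 0.1209 0.1171] dir 133.9 sd [0.0028 0.0174]
[]
lidface 256 mean [0.5502 0.1262 0.0613] dir 132.3 sd [0.0058 0.0172]
orange 238 mean [0.562  0.1398 0.0388] dir 178.5 sd [0.0059 0.0064]
scan 870 c [537.2 259.3] s [81.6 48.9] ang 6.2 zmed 0.0906
redline 1
foot 468 c [ 484.4 -184.4] s [ 82.  109.7] ang 79.6 zmed 0.009
plate 69 mean [ 0.4786 -0.1825  0.0677] dir 167.5 sd [0.0031 0.0305]
red 77
red 77 mean [ 0.5039 -0.1698  0.1021] dir -179.9 sd [0.0045 0.0052]
redtop 11 mean [ 0.5055 -0.1628  0.122 ] dir 171.7 sd [0.0013 0.0057]
0.12601133364862369
yel 98
yel 98 mean [ 0.4993 -0.2035  0.1049] dir -162.7 sd [0.0035 0.0059]
yeltop 20 mean [ 0.4964 -0.2078  0.1198] dir 170.1 sd [0.0017 0.0058]
0.12364193176015088
```

Request:
{"api": "drive_tool", "payload": {
  "series": [
    [[-0.04,-0.02,0],4,0.08],
    [[-0.08,-0.045,0],8,0.07],
    [[-0.12,-0.067,0],12,0.06],
    [[-0.16,-0.09,0],16,0.06],
    [[-0.2,-0.112,0],20,0.06],
    [[-0.24,-0.134,0],24,0.06],
    [[-0.28,-0.156,0],28.1,0.06],
    [[-0.32,-0.179,0],28.1,0.06],
    [[-0.36,-0.201,0],28.1,0.06],
    [[-0.4,-0.223,0],28.1,0.06],
    [[-0.44,-0.245,0.02],28.1,0.06],
    [[-0.4755,-0.2654,0.05],28.1,0.06],
    [[-0.4755,-0.2654,0.07],28.1,0.06],
    [[-0.4755,-0.2654,0.07],28.1,0.06]
  ],
  "newtons": 30
}}

```text
time_s: 1.65
position: [0.5401, 0.1192, 0.1584]
tool_rot: [[-0.687, 0.726, -0.006], [0.726, 0.687, 0.0], [0.004, -0.004, -1.0]]
ft_force: [-1.2, 0.4, 0.5]
grip_width: 0.0597
gripper_force: 0.0
```

Request:
{"api": "drive_tool", "payload": {
  "series": [
    [[0,0,0.03],0,0.05],
    [[0,0,0.06],0,0.05],
    [[0,0,0.073],0,0.05],
    [[0,0,0.073],0,0.03],
    [[0,0,0.073],0,0.015],
    [[0,0,0.073],0,0.0],
    [[0,0,0.073],0,0.0],
    [[0,0,0.073],0,0.0],
    [[0,0,0.073],0,0.0]
  ]
}}

```text
time_s: 2.55
position: [0.5415, 0.1205, 0.0899]
tool_rot: [[-0.689, 0.725, 0.003], [0.725, 0.689, 0.0], [-0.002, 0.002, -1.0]]
ft_force: [-1.3, 2.2, 8.1]
grip_width: 0.0074
gripper_force: 35.8
```

Request:
{"api": "drive_tool", "payload": {
  "series": [
    [[0,0,0],-2,0.0],
    [[0,0,0],-6,0.0],
    [[0,0,0],-11,0.0],
    [[0,0,0],-16,0.0],
    [[0,0,0],-21,0.0],
    [[0,0,0],-26,0.0],
    [[0,0,0],-31,0.0],
    [[0,0,0],-36,0.0],
    [[0,0,0],-41,0.0],
    [[0,0,0],-45,0.0],
    [[0,0,0],-47.5,0.0],
    [[0,0,0],-48.2,0.0],
    [[0,0,0],-48.2,0.0],
    [[0,0,0],-48.2,0.0],
    [[0,0,0],-48.2,0.0]
  ]
}}

```text
time_s: 4.05
position: [0.5419, 0.1202, 0.0899]
tool_rot: [[-1.0, -0.03, 0.003], [-0.03, 1.0, 0.0], [-0.003, 0.0, -1.0]]
ft_force: [0.3, 1.2, 5.9]
grip_width: 0.0074
gripper_force: 35.7
```

Request:
{"api": "drive_tool", "payload": {
  "series": [
    [[0,0,0],0,0.005],
    [[0,0,0],0,0.015],
    [[0,0,0],0,0.03],
    [[0,0,0],0,0.045],
    [[0,0,0],0,0.045],
    [[0,0,-0.03],0,0.045],
    [[0,0,-0.08],0,0.045],
    [[-0.04,0,-0.11],0,0.045],
    [[-0.08,0,-0.11],0,0.045],
    [[-0.12,0,-0.11],0,0.045],
    [[-0.14,0,-0.11],0,0.045],
    [[-0.14,0,-0.11],0,0.045]
  ]
}}

```text
time_s: 5.25
position: [0.6825, 0.124, 0.1967]
tool_rot: [[-1.0, -0.03, -0.001], [-0.03, 1.0, -0.0], [0.001, -0.0, -1.0]]
ft_force: [-0.2, -0.2, -1.2]
grip_width: 0.0453
gripper_force: 0.0
```

```bash
sed -i "s/np.save('c.npy',\[T,Rk,Sc\])/T,Rk,Sc=np.array([[.541,.120,.06],[.484,-.184,.07],[.535,.259,.09]]);np.save('c.npy',[T,Rk,Sc])/; s/(S>170)&(V>60)/(S>100)/;s/(H>20)&(H<32)&(S>150)/(H>17)\&(H<32)\&(S>100)/" m.py; python3 m.py 2>&1; python3 -c "
from h import *
a=cam('top')['img'][150:290,90:390];b=cam('scene')['img'][140:360,200:440]
save('c1',np.vstack([cv2.resize(a,(700,327)),cv2.resize(b[60:,:],(420,260)) if 0 else np.zeros((1,700,3),np.uint8)]))
save('s1',b,2.5)"
```

```text
return _methods._mean(a, axis=axis, dtype=dtype,
  ret = ret.dtype.type(ret / rcount)
top
scan [0.497 0.112 0.529]
tin [0.523 0.101 0.058]
rack [ 0.485 -0.184  0.068]
red [ 0.501 -0.17   0.108]
yel [ 0.496 -0.201  0.107]
card 226 c [540.7 120.3] s [59.9  9.1] ang 2.3 zmed 0.1171
cardtop 132 mean [0.5408 0.1203 0.1196] dir -177.9 sd [0.0026 0.0176]
[]
hsv red [  2 125 118] [ 22 124 127] or [ 26  15 135]
lidface 383 mean [0.5399 0.1168 0.0606] dir 93.0 sd [0.0151 0.0196]
orange 47 mean [0.5408 0.1449 0.0618] dir 177.6 sd [0.0042 0.0046]
scan 0 c [0. 0.] s [0. 0.] ang 0.0 zmed nan
redline 0
foot 1137 c [ 484.3 -185.2] s [121.2 140.6] ang 48.8 zmed 0.0101
plate 87 mean [ 0.4733 -0.1805  0.0698] dir 168.5 sd [0.0019 0.0269]
red 93
red 93 mean [ 0.5016 -0.1711  0.1052] dir 133.5 sd [0.0064 0.0067]
redtop 28 mean [ 0.5028 -0.1634  0.1259] dir 170.2 sd [0.0015 0.0066]
0.12992272549032666
yel 112
yel 112 mean [ 0.4956 -0.2017  0.1078] dir 161.6 sd [0.0054 0.0062]
yeltop 29 mean [ 0.4941 -0.2083  0.127 ] dir 167.9 sd [0.0016 0.0066]
0.13151058118540018
scene
card 385 c [542.2 119.6] s [63.   9.7] ang 1.5 zmed 0.1049
cardtop 137 mean [0.5448 0.1204 0.1174] dir -178.2 sd [0.0028 0.0188]
[]
lidface 370 mean [0.5491 0.1286 0.0602] dir 144.5 sd [0.013  0.0177]
orange 205 mean [0.5406 0.1477 0.0397] dir -162.5 sd [0.0063 0.0099]
scan 874 c [536.  259.4] s [80.7 49.3] ang 6.4 zmed 0.0905
redline 0
foot 291 c [ 486.6 -184.5] s [ 83.5 105.8] ang 80.2 zmed 0.009
plate 21 mean [ 0.5192 -0.1913  0.068 ] dir -153.2 sd [0.0036 0.0064]
red 24
red 24 mean [ 0.5089 -0.1729  0.0956] dir 82.2 sd [0.0033 0.0042]
redtop 3 mean [ 0.5073 -0.1644  0.1259] dir -170.0 sd [0.     0.0037]
0.1267917800197178
yel 136
yel 136 mean [ 0.4995 -0.2033  0.1058] dir -157.8 sd [0.0048 0.0074]
yeltop 24 mean [ 0.4972 -0.2085  0.1226] dir 168.6 sd [0.0011 0.007 ]
0.12719845531447804
```

View pics/c1.png

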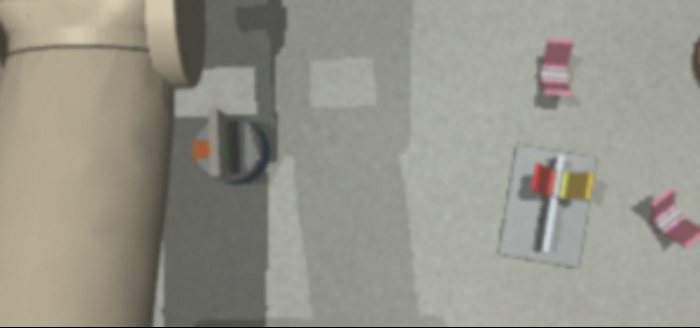

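View pics/s1.png

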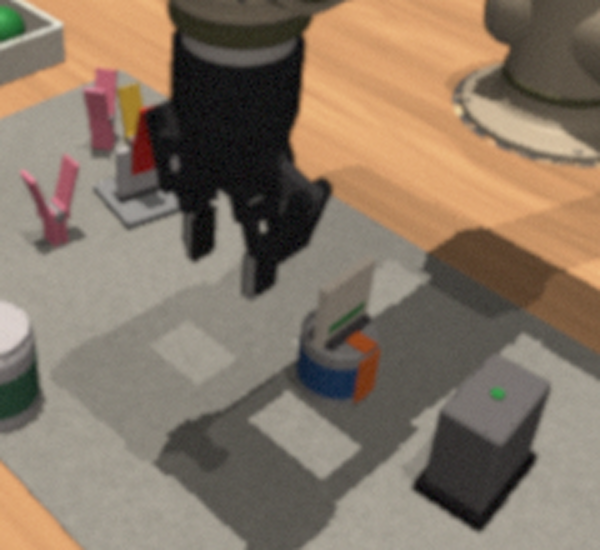

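The crops show the orange mark now at the tin's left, square to the scanner. The measured card yaw is about 92° against a target of about 91.6°, and the tin stands free. Next is the clip at about (0.499, -0.186), closing axis about 79°.

Request:
{"api": "drive_tool", "payload": {
  "series": [
    [[0.01,-0.02,0],2,0.06],
    [[0.03,-0.055,0],4,0.075],
    [[0.055,-0.09,0],6,0.075],
    [[0.08,-0.125,0],8,0.075],
    [[0.105,-0.165,0],10,0.075],
    [[0.13,-0.205,0],12,0.075],
    [[0.155,-0.245,0],12.7,0.075],
    [[0.175,-0.28,0],12.7,0.075],
    [[0.19,-0.3,0],12.7,0.075],
    [[0.1925,-0.3044,0.01],12.7,0.075],
    [[0.1925,-0.3044,0.01],12.7,0.075],
    [[0.1925,-0.3044,0.01],12.7,0.075],
    [[0.1925,-0.3044,0.01],12.7,0.075]
  ],
  "newtons": 30
}}

```text
time_s: 6.75
position: [0.4981, -0.1846, 0.1885]
tool_rot: [[-0.982, 0.189, 0.0], [0.189, 0.982, 0.0], [-0.0, 0.0, -1.0]]
ft_force: [0.5, -0.1, -0.0]
grip_width: 0.0749
gripper_force: 0.0
```

```bash
python3 -c "
from h import *
d=cam('wrist');save('w1',d['img'],1.3);print(d['K'].tolist())"
```

```text
[[325.19226210127806, 0.0, 278.48922058987205], [0.0, 325.19226210127806, 209.54838512993607], [0.0, 0.0, 1.0]]
```

View pics/w1.png

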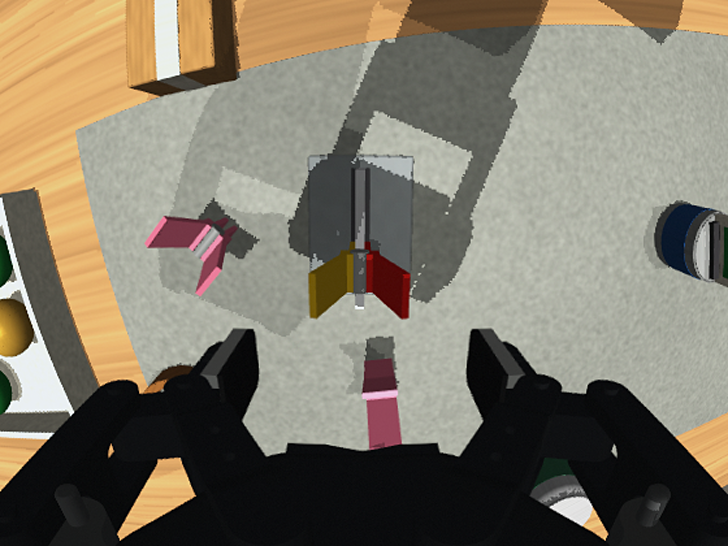

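The wrist view shows the clip tails at px (330,285) and (388,285), centred between the fingertips (mid 363), with the plate aligned to the tool. I'll check the clip's position along the plate from the wrist view.

```bash
cat > w.py <<'E'
from h import *
def wcloud(d):
    K=d['K'];h,w=d['depth'].shape;u,v=np.meshgrid(np.arange(w),np.arange(h));a=(u-K[0,2])/K[0,0];b=(v-K[1,2])/K[1,1];r=np.hypot(a,b)+1e-9
    z=d['depth'];t=np.tan(r)/r*z
    return (np.stack([a*t,b*t,z],-1)-d['t'])@d['R']
def meas(n,c,r):
    d=cam(n);P=wcloud(d) if n=='wrist' else cloud(d);hsv=cv2.cvtColor(d['img'],cv2.COLOR_RGB2HSV).astype(int);H,S,V=[hsv[...,i] for i in range(3)]
    m=(np.linalg.norm(P-np.array(c),axis=-1)<r);o=env.observe();T=np.array(o['tool_rot']);p=np.array(o['position'])
    for k,q in(('red',((H<5)|(H>177))&(S>110)&(V>50)),('yel',(H>17)&(H<32)&(S>110))):
        Q=(P[m&q]-p)@T*1000   # in tool frame, mm
        if len(Q)>10: print(n,k,len(Q),'tool-frame p2',np.percentile(Q,3,axis=0).round(1),'p98',np.percentile(Q,97,axis=0).round(1),'mean',Q.mean(0).round(1),'z',np.percentile(P[m&q][:,2],[3,97]).round(4))
E
python3 -c "
from w import *
meas('wrist',(.4993,-.186,.1),.055);meas('top',(.4993,-.186,.1),.055)"
```

```text
wrist red 1187 tool-frame p2 [-13.2   2.6  61.8] p98 [  9.9  23.  111.2] mean [-0.7 13.5 83.9] z [0.0773 0.1266]
wrist yel 1209 tool-frame p2 [-13.1 -27.   61.9] p98 [ 10.   -6.7 109.9] mean [ -0.6 -17.4  84. ] z [0.0785 0.1266]
```

Request:
{"api": "drive_tool", "payload": {
  "series": [
    [[-0.0015,-0.0015,0.02],0,0.075],
    [[-0.0015,-0.0015,0.045],0,0.075],
    [[-0.0015,-0.0015,0.07],0,0.075],
    [[-0.0015,-0.0015,0.09],0,0.075],
    [[-0.0015,-0.0015,0.096],0,0.075],
    [[-0.0015,-0.0015,0.096],0,0.065],
    [[-0.0015,-0.0015,0.096],0,0.055],
    [[-0.0015,-0.0015,0.096],0,0.045],
    [[-0.0015,-0.0015,0.096],0,0.035],
    [[-0.0015,-0.0015,0.096],0,0.028],
    [[-0.0015,-0.0015,0.096],0,0.02],
    [[-0.0015,-0.0015,0.096],0,0.01],
    [[-0.0015,-0.0015,0.096],0,0.01],
    [[-0.0015,-0.0015,0.096],0,0.01],
    [[-0.0015,-0.0015,0.096],0,0.01]
  ],
  "newtons": 35
}}

```text
time_s: 8.4
position: [0.5003, -0.1885, 0.0952]
tool_rot: [[-0.982, 0.19, 0.005], [0.19, 0.982, -0.004], [-0.006, -0.003, -1.0]]
ft_force: [-0.7, 0.3, 13.1]
grip_width: 0.0187
gripper_force: 36.4
```

```bash
python3 -c "
from w import *
meas('wrist',(.4993,-.186,.1),.055)
d=cam('wrist');save('w2',d['img'][100:420,100:460],1.6)"
```

```text
wrist red 1823 tool-frame p2 [-10.3   2.3 -36.2] p98 [12.8 13.6 44.2] mean [ 5.1  6.8 -8.1] z [0.051  0.1315]
wrist yel 1802 tool-frame p2 [-10.2 -13.7 -36.3] p98 [12.8 -3.3 41.2] mean [ 5.3 -7.9 -8.7] z [0.054  0.1315]
```

View pics/w2.png

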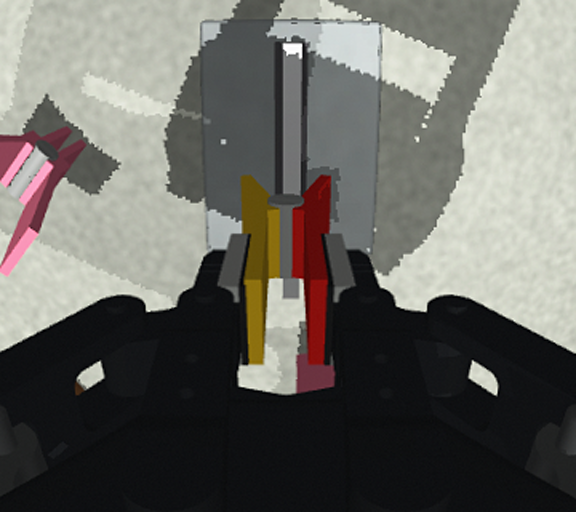

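The wrist view shows the tails squeezed parallel (width 18.7 mm) and the jaws spread symmetrically clear of the plate. Lifting.

Request:
{"api": "drive_tool", "payload": {
  "series": [
    [[0,0,-0.01],0,0.01],
    [[0,0,-0.025],0,0.01],
    [[0,0,-0.045],0,0.01],
    [[0,0,-0.07],0,0.01],
    [[0,0,-0.1],0,0.01],
    [[0,0,-0.125],0,0.01],
    [[0,0,-0.14],0,0.01],
    [[0,0,-0.14],0,0.01],
    [[0,0,-0.14],0,0.01]
  ]
}}

```text
time_s: 9.4
position: [0.4986, -0.1873, 0.2322]
tool_rot: [[-0.982, 0.19, -0.0], [0.19, 0.982, 0.0], [0.0, 0.0, -1.0]]
ft_force: [0.7, -0.3, -0.6]
grip_width: 0.0185
gripper_force: 34.7
```

```bash
python3 -c "
from w import *
for n in('wrist','scene','top'): meas(n,(.4993,-.186,.22),.07)
d=cam('scene');save('s2',d['img'][60:240,180:380],3)"
```

```text
wrist red 1858 tool-frame p2 [-10.3   2.2 -36.8] p98 [12.7 15.4 47.9] mean [ 5.1  7.1 -6.6] z [0.1837 0.2684]
wrist yel 1888 tool-frame p2 [-10.4 -16.7 -36.8] p98 [12.7 -3.3 47.7] mean [ 5.1 -8.3 -6.7] z [0.1839 0.2684]
scene red 157 tool-frame p2 [-11.6   6.4   5.6] p98 [ 9.1 15.1 49.1] mean [-1.2 10.6 27.5] z [0.1823 0.2258]
scene yel 74 tool-frame p2 [-13.7 -13.5 -44. ] p98 [-4.5 14.3 50.2] mean [-9.4 -6.3 -1.4] z [0.1811 0.2754]
```

View pics/s2.png

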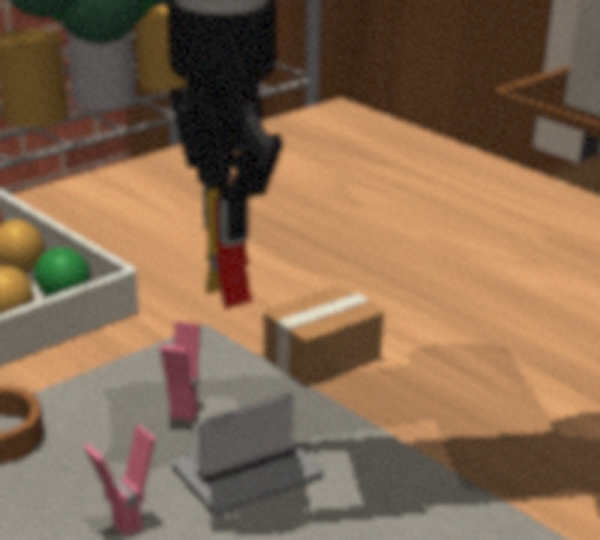

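Request:
{"api": "drive_tool", "payload": {
  "series": [
    [[0.001,0.01,0],0,0.01],
    [[0.002,0.03,0],-1,0.01],
    [[0.003,0.06,0],-2.5,0.01],
    [[0.005,0.09,0],-4,0.01],
    [[0.006,0.12,0],-5.5,0.01],
    [[0.008,0.15,0],-7,0.01],
    [[0.009,0.18,0],-8.5,0.01],
    [[0.011,0.21,0],-10,0.01],
    [[0.012,0.24,0],-11.5,0.01],
    [[0.014,0.27,0],-12.7,0.01],
    [[0.015,0.295,0],-12.7,0.01],
    [[0.0157,0.307,0],-12.7,0.01],
    [[0.0157,0.3107,0],-12.7,0.01],
    [[0.0157,0.3107,0],-12.7,0.01],
    [[0.0157,0.3107,0],-12.7,0.01],
    [[0.0157,0.3107,0],-12.7,0.01]
  ]
}}

```text
time_s: 11.2
position: [0.5426, 0.1196, 0.2324]
tool_rot: [[-1.0, -0.029, -0.0], [-0.029, 1.0, -0.0], [0.0, -0.0, -1.0]]
ft_force: [0.1, 0.3, -0.0]
grip_width: 0.0185
gripper_force: 34.7
```

```bash
cat > c.py <<'E'
from w import *
def rel(cz):
    meas('wrist',(.5415,.12,cz),.06)
    d=cam('wrist');P=wcloud(d);hsv=cv2.cvtColor(d['img'],cv2.COLOR_RGB2HSV).astype(int);o=env.observe();T=np.array(o['tool_rot'])
    print(o['position'],T[:,1].round(4),o['grip_width'],o['ft_force'])
    m=(np.hypot(P[...,0]-.541,P[...,1]-.12)<.05)&(P[...,2]>.112)&(P[...,2]<.126)&(hsv[...,1]<70)
    Q=(P[m]-np.array(o['position']))@T*1000
    print('card',m.sum(),cv2.minAreaRect(Q[:,:2].astype(np.float32)),np.percentile(P[m][:,2],[3,50,97]).round(4),np.percentile(Q,[2,98],axis=0).round(1).tolist())
    save('w'+str(int(cz*1000)),d['img'][100:420,100:460],1.6)
E
python3 -c "
from c import *
rel(.22)"
```

```text
wrist red 1850 tool-frame p2 [-10.    2.1 -36.1] p98 [13.  15.3 48.8] mean [ 5.4  6.9 -6.2] z [0.1836 0.2685]
wrist yel 1893 tool-frame p2 [-10.1 -16.8 -36.2] p98 [13.  -3.5 48.6] mean [ 5.3 -8.4 -6. ] z [0.1837 0.2686]
[0.54261032 0.11982934 0.23238947] [-2.900e-02  9.996e-01 -1.000e-04] 0.018192315771587426 [-0.27809144  0.33225625 -0.78822704]
card 541 ((9.2752685546875, -0.14513206481933594), (7.970923900604248, 43.823272705078125), 89.85894775390625) [0.1179 0.1193 0.1205] [[-11.4, -3.5, 111.7], [30.7, 3.8, 114.9]]
```

View pics/w220.png

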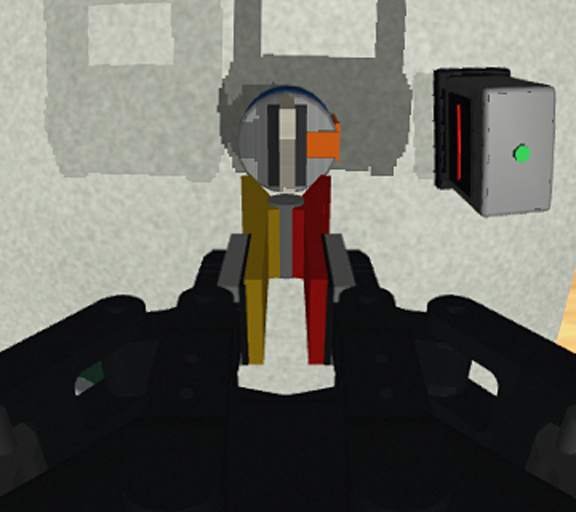

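The wrist view shows the card at px (287,150) directly ahead of the clip's gap. It is aligned to 0.2° and centred to within 0.6 mm, and the orange mark faces the red-lined window. Lowering 79 mm.

Request:
{"api": "drive_tool", "payload": {
  "series": [
    [[0,0.0005,0.01],0,0.01],
    [[0,0.0005,0.025],0,0.01],
    [[0,0.0005,0.04],0,0.01],
    [[0,0.0005,0.05],0,0.01],
    [[0,0.0005,0.056],0,0.01],
    [[0,0.0005,0.062],0,0.01],
    [[0,0.0005,0.067],0,0.01],
    [[0,0.0005,0.072],0,0.01],
    [[0,0.0005,0.076],0,0.01],
    [[0,0.0005,0.079],0,0.01],
    [[0,0.0005,0.079],0,0.01],
    [[0,0.0005,0.079],0,0.01],
    [[0,0.0005,0.079],0,0.01],
    [[0,0.0005,0.079],0,0.01]
  ]
}}

```text
time_s: 12.7
position: [0.5426, 0.121, 0.1535]
tool_rot: [[-1.0, -0.03, 0.0], [-0.03, 1.0, 0.0], [-0.0, 0.0, -1.0]]
ft_force: [-0.2, 0.1, -1.1]
grip_width: 0.0184
gripper_force: 34.7
```

```bash
python3 -c "
from c import *
rel(.14)
d=cam('scene');save('s3',d['img'][200:340,270:430],4)"
```

```text
wrist red 1866 tool-frame p2 [-10.    2.2 -36.2] p98 [13.  15.2 48.4] mean [ 5.3  7.  -6.2] z [0.1051 0.1897]
wrist yel 1892 tool-frame p2 [-10.  -16.8 -36.3] p98 [13.  -3.4 48.5] mean [ 5.3 -8.4 -5.9] z [0.105  0.1898]
[0.54259447 0.12104239 0.15343929] [-0.03    0.9995 -0.    ] 0.018742491554616488 [ 0.57035132  0.15923321 -1.35304763]
card 685 ((0.8212947845458984, -1.4196667671203613), (7.959871292114258, 60.497154235839844), 89.96159362792969) [0.1175 0.1192 0.1203] [[-28.7, -5.3, 33.1], [30.9, 2.5, 37.9]]
```

View pics/s3.png

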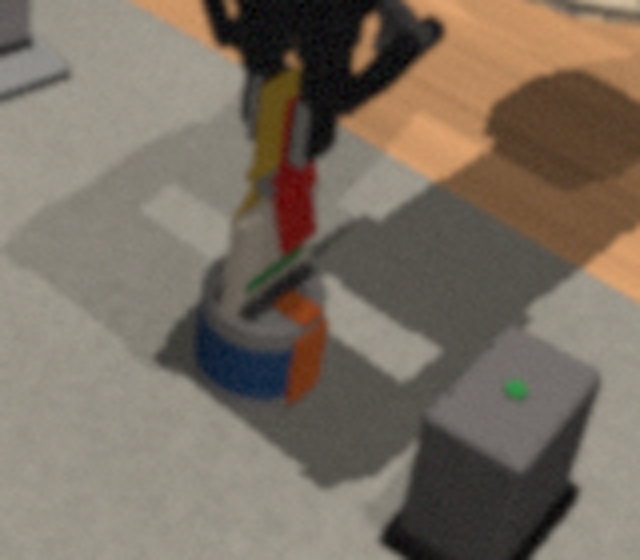

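View pics/w140.png

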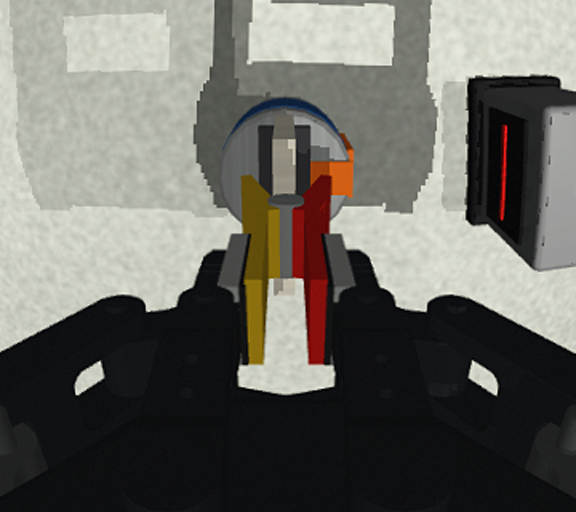

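The jaws straddle the card with tips about 14.5 mm below its top, centred within 0.7 mm, and the force is about zero. One small centring nudge, then I hand in.

Request:
{"api": "drive_tool", "payload": {
  "series": [
    [[-0.0004,-0.0006,0.0003],0,0.01],
    [[-0.0004,-0.0006,0.0003],0,0.01],
    [[-0.0004,-0.0006,0.0003],0,0.01],
    [[-0.0004,-0.0006,0.0003],0,0.01]
  ]
}}

```text
time_s: 13.25
position: [0.543, 0.1205, 0.153]
tool_rot: [[-1.0, -0.03, -0.0], [-0.03, 1.0, 0.0], [0.0, 0.0, -1.0]]
ft_force: [-0.3, 0.0, -0.7]
grip_width: 0.0183
gripper_force: 34.7
```

```bash
python3 -c "
from rig import env
o=env.observe();print(o['position'],o['ft_force'],o['grip_width']);print(env.close_job())"
```

```text
[0.54297429 0.12046057 0.15300823] [-0.27198516  0.04938017 -0.70296563] 0.018269159950926567
the job is handed in; nothing more can be done
None
```

I handed the job in at 13.25 s: the tin's orange mark faces the scanner's window to within about 0.5°, and the clip is held squeezed open over the middle of the card's top edge, jaws about 15 mm down with no contact seen; the hand-in returned no verdict.

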